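# Fit the square-bored handle on the indexing head and lock it under the keeper

### The arm

A 6-joint arm with a two-finger parallel gripper is mounted at the origin on the work surface. World frame = base frame: x ahead of the robot, y to its left, z up, the work surface at z = 0. Lengths are in m, angles in degrees, forces in N, time in s.
With the tool pointing down it reaches from about 0.35 to 0.775 m from the base axis. Payload 7.3 kg.
Tool frame: the origin (TCP) lies midway between the tips of the shut fingers; the grasp point (between the pads) lies 19 mm behind it; z points along the fingers, y is the line along which they close (so a half turn about z gives the same grasp; the last joint's range is limited). The gripper opens to 92 mm and grips with 3 to 60 N. Pads are 19 mm wide; open, the fingers measure 130 mm over their backs; the gripper's body (75 mm by 190 mm) begins 47 mm behind the grasp point.
Start: joints at [-74.599, 19.595, 87.324, -0, 73.075, -8.365], TCP at [0.212, -0.48, 0.203] pointing down, gripper open.
Joint ranges: [-145.02, 145.02], [-44.19, 115.74], [2.07, 154.8], [-57.11, 237.11], [16.16, 152.29], [-177.93, 177.93]. Speed limits (degrees/s): [147.25, 147.25, 180, 180, 180, 180].

### API

Orientations are given as a 3x3 rotation matrix whose columns are the frame's x, y, z axes.
In Python, from workcell import r gives the robot as it stands.
- The arm moves only by the tool send_rows, never from a script. Its argument "deltas" is text: rows parted by semicolons, each of 7 numbers parted by spaces: the closure, from -1 (fully open) to 1 (shut), then the shift along the tool's x, y, z as a fraction of full scale, then the turn, a rotation vector about the tool's x, y, z as a fraction of full scale. In form: hand dx dy dz wx wy wz; .... A call has 1 to 12 rows; each row shifts and turns the commanded pose from where the row before left it, along the tool's axes as they then stand; what a row does not reach is not made up. Full scale, the value 1, is 20 cm for a shift and pi rad for a turn. A row lasts 1/8 s, in which the tool goes at most 62.5 mm and 10.7 degrees, less where a joint would pass 70% of its speed; a pose out of reach is approached as far as the arm can. A call with a number of a shift or a turn outside -1 to 1 is refused whole. A call with a gripper value outside its range is refused whole. The fingers move at their own pace and stop on an object; the grip force is fixed at half the most. Time passes only in rows, so rows that do not move let the fingers close. It gives the time, the measured TCP pose, the force, the opening and the grip force at its end, in the units of the state.
- r.observe(): the state, without advancing time (a new reading comes with each control period).
- r.read_camera(name): name is "side" or "top" or "wrist"; returns (picture, depth): 420x560x3 uint8, red, green, blue; 420x560 float32, m along the optical axis (not along the pixel's ray), 0 where there is no reading.
- r.get_calibration(name): a dict with "fx", "fy", "cx", "cy" (pixels), "distortion" ([k1, k2, p1, p2, k3] as OpenCV has them; the pictures are not rectified), "rvec" (rotation vector, rad) and "tvec" (3), from world to camera coordinates, as OpenCV has them. Camera axes: x right, y down, z forward; pixel columns grow to the right and rows downward; lengths in m; the calibration is good to about 2 mm. A picture is of the moment at which its call begins: read the wrist's pose just before it. get_calibration takes no time and is no camera call; for the wrist camera it gives the pose at the moment of the call.
- r.sign_off(): hands the job in; it is judged then, once.
Trained networks look in the newest picture that a camera, given by its name, has taken for a name from the list of things; names that differ only in an ending like _2 or _b are one class to them, and where a whole thing is asked for, a point or a joint stands for the part that bears it (a point fixed in the world has none). Each returns a list of dicts, best first, with "conf" (0 to 1); they miss things now and then, are a little off and sometimes report something else, mostly with a low value. They report only what shows in the picture. A call takes as long as a camera call.
- r.masks_of(camera, name): "mask" (420x560 bool, what is visible of it) and "location" ([row, column] in pixels, amid what is visible of it).
The state is a dict: "time": time; "q": joint angles; "dq": joint speeds; "joint_torque": joint torques, N m; "tool_pos": TCP position; "tcp_rot": TCP orientation; "wrist_force": force on the tool from outside, world axes, zero at the start; "moment": the same for the moment, N m; "width": finger opening in m; "finger_force": force on a finger pad.
Only numpy, scipy, OpenCV 4.12 (cv2) and the standard library are available. Lean on these libraries where they do the work, as an engineer would, in place of code of your own. Each camera call takes 0.05 s, during which the arm holds its last target. There are 200 camera calls.

### The job

Fit the four-armed handle onto the square shaft of the indexing head, all the way down to the shoulder, and let go of it. Then swing the keeper bar across the top of the handle until it rests in its catch, and leave the lock nut, the round collar and the magnifier where they are.

Things in the scene. Friction and masses are not known exactly. Their poses are not given: they have to be found in the camera images.
- handle: Loose aluminium handle: square boss 44 x 44 mm, 50 mm tall, with a 22.5 mm square through hole, its sides parallel to the boss's; four level round arms (10 mm thick, 16 mm ball ends) from the boss's corners, 14 mm above the underside, reaching 64 mm from the axis. Grip the boss's flats above 22 mm. Origin: centre of underside; z up; x, y square to the flats. A quarter turn fits the same.
- head: Indexing head fixed to the bench: grey box 150 (x) x 250 (y) x 40 mm high, on it a shoulder disc (96 mm across, top at 52 mm height) with the square shaft in its middle, the keeper's pivot post at y = -92 mm, and the catch post at y = 82 to 106 mm (top at 127 mm), whose slot is open towards -x and takes the keeper's end. Origin: centre of the underside, below the shaft; z up.
- shaft_foot (a point): On the shaft's axis at its foot, level with the shoulder (52 mm above the bench). Shaft 20 x 20 mm square, 40 mm tall from here, the last 8 mm tapering to 12 mm square. x, y square to its flats, z up. It stands at any angle in the head and is stiff to turn (0.5 N m). The handle fully home has its origin here and its top 102 mm above the bench.
- keeper (a joint): Angle of the keeper, rad: 0 closed (bar over the shaft, end against the back of the catch), up to 1.7 open. It swings level about its upright pivot; seen from above it closes clockwise and opens counter-clockwise (its end goes from the head's +y towards its -x). It stays where it is left (0.08 N m of friction).
- keeper_pivot (a point): On the keeper's pivot axis at mid height of the bar (113 mm above the bench). The keeper is a dark steel bar 16 mm wide, 14 mm thick (106 to 120 mm above the bench), running 194 mm along this point's +y. To close, push its side facing this point's -x; 130 to 150 mm from the pivot there is room for fingers between handle and catch.
- keeper_tip (a point): Middle of the free end of the keeper bar, 194 mm from the pivot, same axes.
- locknut: Bystander: large hexagonal brass lock nut, 65 mm across flats, 20 mm high. Origin: centre of its underside.
- collar: Bystander: dark steel collar with a round hole, 50 mm across, 18 mm high. Origin: centre of its underside.
- magnifier: Bystander: green enamelled magnifier stand, foot 110 mm across, 190 mm tall, lens reaching 117 mm to its -y side. Origin: centre of the underside of the foot.

How it is judged:
By the outcome, as a careful person would: the job done as asked, in the order asked, and still so for the second after the job is handed in, with the robot touching nothing.
It also fails if it takes over 59 s, if anything falls off the work surface, if the arm or the gripper's body presses on something with over 40 N, if the wrist force passes 120 N, or if a joint passes its speed limit or range.

## Working session

There is one attempt and no reset: what is moved stays moved. The work goes in short steps, Python scripts to look and compute and a tool call to move; the robot and the scene stay as the last step left them, time stands still between calls to the robot, and variables do not carry over. Pictures are saved under pics/ and viewed, at most 10 in all, crops included, and the job is handed in when it is done.

Besides the shell and the picture viewer there is one more tool, called after "Call:" by a JSON object that holds its "method" and its "body". send_rows: Moves the arm, as the interface text tells. Shift numbers are shares of 20 cm and turn numbers shares of pi rad, none past 1 either way. Its arguments: {"type":"object","properties":{"deltas":{"type":"string"}},"required":["deltas"]}

```bash
mkdir -p pics; ls; cat > h.py <<'E'
import numpy as np, cv2
from workcell import r
def cal(n):
    c=r.get_calibration(n);K=np.array([[c['fx'],0,c['cx']],[0,c['fy'],c['cy']],[0,0,1.]])
    R=cv2.Rodrigues(np.array(c['rvec'],float))[0];return K,np.array(c['distortion'],float),R,np.array(c['tvec'],float).ravel()
def cloud(c,depth):
    K,d,R,t=c;h,w=depth.shape
    v,u=np.mgrid[:h,:w];p=cv2.undistortPoints(np.stack([u,v],-1).reshape(-1,1,2).astype(float),K,d).reshape(h,w,2)
    P=np.dstack([p*depth[...,None],depth])
    W=(P-t)@R
    W[depth<=0]=np.nan
    return W
def ray(c,px,z):
    K,d,R,t=c;p=cv2.undistortPoints(np.array(px,float).reshape(-1,1,2),K,d).reshape(-1,2)
    D=np.c_[p,np.ones(len(p))]@R;o=-R.T@t
    return o+D*((z-o[2])/D[:,2])[:,None]
E
python3 - <<'E'
from h import *
for n in ['top','side']:
    im,de=r.read_camera(n);c=cal(n)
    cv2.imwrite(f'pics/{n}0.png',im[...,::-1]);W=cloud(c,de);np.savez(f'{n}0.npz',im=im,W=W)
    print(n,-c[2].T@c[3])
    for k in ['handle','head','keeper','locknut','collar','magnifier','shaft_foot','keeper_tip']:
        for m in r.masks_of(n,k)[:2]:
            P=W[m['mask']];P=P[~np.isnan(P[:,0])]
            print(k,round(m['conf'],2),np.round(m['location']),m['mask'].sum(),np.round(np.median(P,0),3) if len(P) else '',np.round(np.percentile(P[:,2],97),3) if len(P) else '')
print({k:np.round(v,3) for k,v in r.observe().items()})
E
```

```text
pics
top [ 0.46197213 -0.08129511  0.91308324]
handle 0.78 [240. 128.] 817 [0.477 0.301 0.026] 0.05
head 0.77 [196. 334.] 7198 [ 0.575 -0.175  0.039] 0.121
keeper 0.62 [225. 370.] 909 [ 0.514 -0.234  0.118] 0.122
keeper 0.4 [199. 334.] 7531 [ 0.575 -0.175  0.039] 0.121
locknut 0.66 [146. 172.] 449 [0.709 0.238 0.018] 0.021
collar 0.66 [283. 235.] 297 [0.389 0.052 0.016] 0.019
magnifier 0.64 [169. 464.] 3353 [ 0.626 -0.465  0.115] 0.191
magnifier 0.59 [239. 128.] 768 [0.477 0.301 0.029] 0.05
keeper_tip 0.7 [222. 368.] 958 [ 0.523 -0.238  0.118] 0.122
side [0.25961161 0.64455515 0.57773441]
handle 0.85 [375. 220.] 2286 [0.47  0.318 0.027] 0.05
head 0.58 [201. 283.] 5180 [ 0.563 -0.121  0.04 ] 0.12
keeper 0.84 [164. 320.] 708 [ 0.509 -0.231  0.116] 0.122
locknut 0.87 [309. 121.] 1175 [0.709 0.249 0.018] 0.021
collar 0.69 [164. 318.] 622 [ 0.506 -0.228  0.117] 0.122
collar 0.65 [287. 328.] 496 [0.387 0.059 0.016] 0.019
magnifier 0.7 [118. 301.] 891 [ 0.621 -0.463  0.087] 0.191
shaft_foot 0.73 [166. 319.] 678 [ 0.506 -0.229  0.116] 0.122
shaft_foot 0.51 [188. 279.] 170 [ 0.579 -0.16   0.073] 0.092
keeper_tip 0.9 [166. 318.] 627 [ 0.506 -0.228  0.117] 0.122
{'time': np.float64(0.9), 'q': array([-7.4599e+01,  1.9594e+01,  8.7324e+01, -2.0000e-03,  7.3075e+01,
       -8.3640e+00]), 'dq': array([-0.031, -0.002,  0.03 , -0.083,  0.063,  0.019]), 'joint_torque': array([ 2.0000e-03, -4.3112e+01, -2.4448e+01,  7.2000e-02,  4.8000e-02,
        0.0000e+00]), 'tool_pos': array([ 0.212, -0.48 ,  0.203]), 'tcp_rot': array([[ 0.915,  0.403,  0.   ],
       [ 0.403, -0.915, -0.   ],
       [-0.   ,  0.   , -1.   ]]), 'wrist_force': array([ 0.127, -0.197,  0.069]), 'moment': array([ 0.024,  0.   , -0.009]), 'finger_force': np.float64(0.0), 'width': np.float64(0.092)}
```

View pics/top0.png

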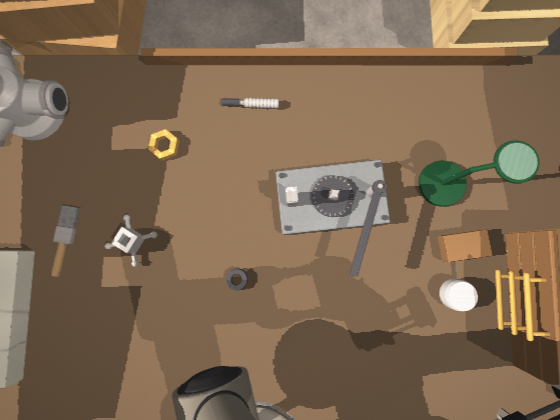

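View pics/side0.png

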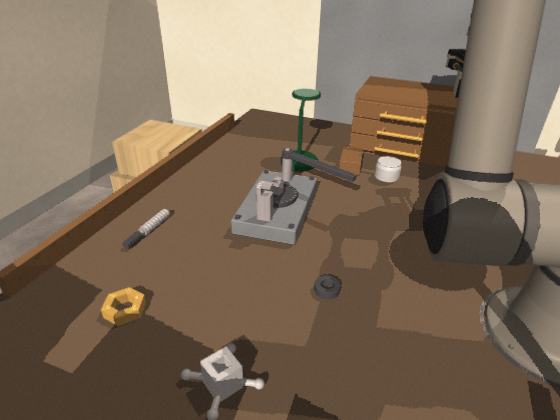

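Top view: the handle is at about (126,240), the shaft at (334,195), the keeper pivot at (379,186) with its free tip at (356,273), and the catch at (291,195). The side view agrees. Next I'll fit the geometry.

```bash
python3 - <<'E'
from h import *
for n in ['top','side']:
    W=np.load(n+'0.npz')['W'].reshape(-1,3);W=W[~np.isnan(W[:,0])]
    def sel(c,rad,z0,z1): return W[(np.hypot(W[:,0]-c[0],W[:,1]-c[1])<rad)&(W[:,2]>z0)&(W[:,2]<z1)]
    def rect(nm,P):
        if len(P)<5: print(n,nm,len(P));return
        q=cv2.minAreaRect((P[:,:2]*1000).astype(np.float32));print(n,nm,len(P),np.round(q[0],1),np.round(q[1],1),round(q[2],1),P[:,2].mean().round(4))
    rect('boss',sel((.475,.305),.05,.042,.06))
    rect('arms',sel((.475,.305),.09,.012,.03))
    rect('keeper',sel((.5,-.23),.16,.112,.125))
    rect('box',sel((.575,-.17),.2,.034,.046))
    rect('disc',sel((.575,-.17),.07,.049,.056))
    rect('shaft',sel((.58,-.17),.04,.075,.1))
    rect('catch',sel((.58,-.08),.05,.1,.135))
c=cal('wrist'); o=r.observe();R=np.array(o['tcp_rot'])
print('cam in tool',R.T@(-c[2].T@c[3]-o['tool_pos']),'\n',R.T@c[2].T, c[0][0,0])
E
```

```text
top boss 312 [477.3 308.8] [45.5 44.6] 59.7 0.048
top arms 350 [478. 309.] [94.  94.2] 59.1 0.0183
top keeper 842 [ 535.9 -214. ] [200.7 171.2] 36.3 0.1184
top box 4777 [ 585.2 -168. ] [150.  249.7] 7.0 0.0383
top disc 1021 [ 585.3 -166.9] [94.7 93.6] 0.3 0.0508
top shaft 86 [ 584.8 -167.6] [19.7 19.3] 79.6 0.0874
top catch 178 [576.5 -74.2] [30.3 23.8] 7.1 0.1234
side boss 761 [478.1 309.3] [45.8 47.9] 58.6 0.0481
side arms 971 [476.4 310.8] [95.6 93.2] 59.1 0.0189
side keeper 464 [ 500.  -195.4] [186.1 185. ] 12.4 0.1178
side box 2321 [ 583.2 -167.1] [149.9 254.7] 7.0 0.0393
side disc 323 [ 570.6 -168.9] [73.  81.7] 43.5 0.0514
side shaft 82 [ 581.9 -166.3] [22.8 19. ] 75.5 0.085
side catch 232 [575.1 -74.2] [31.2 30.2] 10.1 0.1155
cam in tool [ 0.08287739 -0.0007181  -0.18244892] 
 [[ 2.04673118e-05 -9.52462592e-01 -3.04655560e-01]
 [ 9.99999997e-01  4.11741530e-05 -6.15433665e-05]
 [ 7.11616890e-05 -3.04655558e-01  9.52462590e-01]] 304.05080286478454
```

Call:
{"method": "send_rows", "body": {"deltas": "-1 .234 -.068 0 0 0 0;-1 .234 -.068 0 0 0 0;-1 .234 -.068 0 0 0 0;-1 .234 -.068 0 0 0 0;-1 .234 -.068 0 0 0 0;-1 .234 -.068 0 0 0 0;-1 .234 -.068 0 0 0 0;-1 .234 -.068 0 0 0 0;-1 .234 -.068 0 0 0 0;-1 .234 -.068 0 0 0 0"}}

```text
time: 2.15
tool_pos: [0.5863, -0.1663, 0.2028]
tcp_rot: [[0.915, 0.403, 0.0], [0.403, -0.915, -0.0], [0.0, 0.0, -1.0]]
wrist_force: [0.6, -1.1, 0.1]
width: 0.0916
finger_force: 0.0
```

Call:
{"method": "send_rows", "body": {"deltas": "-1 0 0 0 0 0 -.0517;-1 0 0 0 0 0 -.0517;-1 0 0 0 0 0 -.0517;-1 0 0 0 0 0 -.0517;-1 0 0 0 0 0 -.0517;-1 0 0 0 0 0 -.0517;-1 0 0 0 0 0 0"}}

```text
time: 3.02
tool_pos: [0.5851, -0.1674, 0.2027]
tcp_rot: [[0.182, 0.983, -0.0], [0.983, -0.182, 0.0], [-0.0, -0.0, -1.0]]
wrist_force: [-0.0, 0.5, 0.5]
width: 0.092
finger_force: 0.0
```

```bash
python3 - <<'E'
from h import *
o=r.observe();c=cal('wrist');im,de=r.read_camera('wrist');W=cloud(c,de);np.savez('w0.npz',im=im,W=W)
cv2.imwrite('pics/w0.png',im[...,::-1])
W=W.reshape(-1,3);W=W[~np.isnan(W[:,0])]
def sel(c,rad,z0,z1): return W[(np.hypot(W[:,0]-c[0],W[:,1]-c[1])<rad)&(W[:,2]>z0)&(W[:,2]<z1)]
for z in [(.056,.082),(.056,.1),(.089,.095),(.0495,.055)]:
    P=sel((.585,-.1675),.03 if z[0]>.05 else .07,*z)
    if len(P)>5:
        q=cv2.minAreaRect((P[:,:2]*1000).astype(np.float32));print(z,len(P),np.round(q[0],1),np.round(q[1],1),round(q[2],1))
P=sel((.585,-.1675),.3,.112,.123)
print(len(P),P[:,:2].min(0),P[:,:2].max(0))
print(o['tool_pos'],np.degrees(np.arctan2(o['tcp_rot'][1][1],o['tcp_rot'][0][1])),np.round(o['q'],1),o['time'],o['wrist_force'])
E
```

```text
(0.056, 0.082) 104 [ 586.7 -156.9] [ 1.  19.7] 79.9
(0.056, 0.1) 463 [ 585.1 -165.7] [19.2 19.7] 79.8
(0.089, 0.095) 240 [ 585.  -166.3] [15.9 16.2] 79.9
(0.0495, 0.055) 5032 [ 585.  -166.4] [95.2 94.7] 15.4
2257 [ 0.41394229 -0.26004311] [ 0.60974292 -0.05954205]
[ 0.58509573 -0.16740511  0.20273103] -10.481030915342092 [-23.2  28.5  73.3  -0.   78.2 -12.7] 3.025 [-0.01846173  0.45585875  0.45319368]
```

View pics/w0.png

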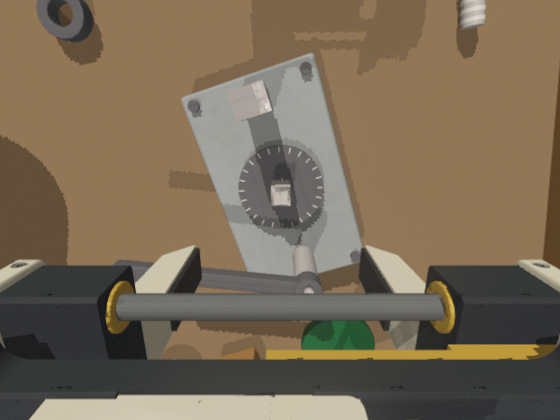

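Wrist view: the shaft is at (281,192), unobstructed. The fit gives (585, -166.6) mm at 79.8°, which matches the top camera. Now moving to the handle.

Call:
{"method": "send_rows", "body": {"deltas": "-1 .2244 -.0962 0 0 0 0;-1 .2244 -.0962 0 0 0 0;-1 .2244 -.0962 0 0 0 0;-1 .2244 -.0962 0 0 0 0;-1 .2244 -.0962 0 0 0 0;-1 .2244 -.0962 0 0 0 0;-1 .2244 -.0962 0 0 0 0;-1 .2244 -.0962 0 0 0 0;-1 .2244 -.0962 0 0 0 0;-1 .2244 -.0962 0 0 0 0;-1 0 0 0 0 0 .056;-1 0 0 0 0 0 .056"}}

```text
time: 4.58
tool_pos: [0.4765, 0.3096, 0.2027]
tcp_rot: [[0.515, 0.857, -0.0], [0.857, -0.515, -0.0], [-0.0, 0.0, -1.0]]
wrist_force: [0.6, -0.4, -0.7]
width: 0.092
finger_force: 0.0
```

Call:
{"method": "send_rows", "body": {"deltas": "-1 0 0 .15 0 0 0;-1 0 0 0 0 0 0"}}

```text
time: 4.82
tool_pos: [0.4755, 0.3082, 0.1709]
tcp_rot: [[0.51, 0.86, -0.004], [0.86, -0.51, -0.002], [-0.004, -0.003, -1.0]]
wrist_force: [-0.6, 0.7, 0.4]
width: 0.0919
finger_force: 0.0
```

```bash
python3 - <<'E'
from h import *
o=r.observe();c=cal('wrist');im,de=r.read_camera('wrist');W=cloud(c,de)
cv2.imwrite('pics/w1.png',im[...,::-1])
W=W.reshape(-1,3);W=W[~np.isnan(W[:,0])]
def sel(c,rad,z0,z1): return W[(np.hypot(W[:,0]-c[0],W[:,1]-c[1])<rad)&(W[:,2]>z0)&(W[:,2]<z1)]
for z in [(.025,.06),(.046,.06)]:
    P=sel((.4775,.309),.04,*z)
    q=cv2.minAreaRect((P[:,:2]*1000).astype(np.float32));print(z,len(P),np.round(q[0],1),np.round(q[1],1),round(q[2],1),P[:,2].mean())
R=np.array(o['tcp_rot']);print('tool delta to',R.T@(np.array([q[0][0]/1000,q[0][1]/1000,.026])-o['tool_pos'])/.2)
print(o['tool_pos'],np.degrees(np.arctan2(R[1,1],R[0,1])),np.round(o['q'],1),o['time'])
E
```

```text
(0.025, 0.06) 1658 [477.5 310.9] [44.5 44. ] 59.6 0.04820124086225226
(0.046, 0.06) 1383 [477.6 310.8] [44.3 44. ] 59.4 0.05056293156224449
tool delta to [0.01958135 0.00376356 0.72460766]
[0.47552279 0.30815162 0.17093736] -30.6871697750076 [25.2 25.6 83.2 -0.  71.5 55.9] 4.825
```

View pics/w1.png

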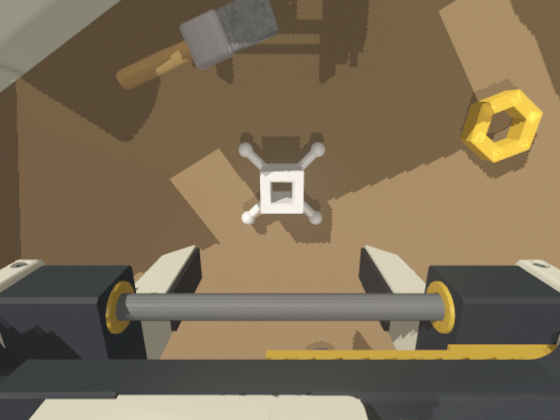

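Wrist view: the boss is at (282,190), square to the fingers, and the arms fall between them. I'll let the arm settle and read the pose again.

Call:
{"method": "send_rows", "body": {"deltas": "-1 0 0 0 0 0 0;-1 0 0 0 0 0 0"}}

```text
time: 5.12
tool_pos: [0.4774, 0.3089, 0.1738]
tcp_rot: [[0.509, 0.861, 0.002], [0.861, -0.509, 0.001], [0.001, 0.001, -1.0]]
wrist_force: [0.1, 0.1, 1.0]
width: 0.0921
finger_force: 0.0
```

```bash
cat > m.py <<'E'
from h import *
def meas(c0,zr,zt,rad=.04):
    o=r.observe();c=cal('wrist');im,de=r.read_camera('wrist');W=cloud(c,de)
    W=W.reshape(-1,3);W=W[~np.isnan(W[:,0])]
    P=W[(np.hypot(W[:,0]-c0[0],W[:,1]-c0[1])<rad)&(W[:,2]>zr[0])&(W[:,2]<zr[1])]
    q=cv2.minAreaRect((P[:,:2]*1000).astype(np.float32));print(len(P),np.round(q[0],1),np.round(q[1],1),round(q[2],1),P[:,2].mean())
    R=np.array(o['tcp_rot']);print('tool delta mm',1000*(R.T@(np.array([q[0][0]/1000,q[0][1]/1000,zt])-o['tool_pos'])))
    print(o['tool_pos'],np.degrees(np.arctan2(R[1,1],R[0,1])),np.round(o['q'],1),o['time'],o['wrist_force'],o['width'])
    return im
E
python3 -c "
from m import *
meas((.4775,.309),(.046,.06),.026)"
```

```text
1330 [477.5 311.1] [44.3 44. ] 59.3 0.05052197253603167
tool delta mm [  1.68094061  -1.11339587 147.80607894]
[0.47738076 0.30893947 0.17380459] -30.58906747034204 [25.2 25.4 83.  -0.  71.5 55.8] 5.125 [0.10724534 0.13169712 0.97885649] 0.09211260286805215
```

Call:
{"method": "send_rows", "body": {"deltas": "-1 .006 -.004 .13 0 0 0;-1 0 0 .15 0 0 0;-1 0 0 .15 0 0 0;-1 0 0 .15 0 0 0;-1 0 0 .1 0 0 0;-1 0 0 .06 0 0 0;-1 0 0 0 0 0 0;1 0 0 0 0 0 0;1 0 0 0 0 0 0;1 0 0 0 0 0 0;1 0 0 0 0 0 0;1 0 0 0 0 0 0"}}

```text
time: 6.68
tool_pos: [0.4768, 0.3102, 0.0249]
tcp_rot: [[0.508, 0.861, 0.0], [0.861, -0.508, -0.0], [0.0, 0.0, -1.0]]
wrist_force: [-0.9, 1.1, -0.2]
width: 0.046
finger_force: 0.0
```

Call:
{"method": "send_rows", "body": {"deltas": "1 0 0 0 0 0 0;1 0 0 0 0 0 0"}}

```text
time: 6.92
tool_pos: [0.4773, 0.31, 0.025]
tcp_rot: [[0.508, 0.861, 0.001], [0.861, -0.508, -0.0], [0.0, 0.001, -1.0]]
wrist_force: [2.5, -2.1, 1.1]
width: 0.0424
finger_force: 30.0
```

Call:
{"method": "send_rows", "body": {"deltas": "1 0 0 -.2 0 0 0;1 0 0 -.25 0 0 0;1 0 0 -.25 0 0 0;1 0 0 -.17 0 0 0;1 0 0 0 0 0 -.0567;1 0 0 0 0 0 -.0567;1 0 0 0 0 0 0;1 0 0 0 0 0 0"}}

```text
time: 7.92
tool_pos: [0.4764, 0.3101, 0.1982]
tcp_rot: [[0.179, 0.984, -0.001], [0.984, -0.179, -0.0], [-0.001, -0.001, -1.0]]
wrist_force: [0.4, -0.2, -2.2]
width: 0.0423
finger_force: 30.0
```

```bash
python3 - <<'E'
from h import *
o=r.observe();c=cal('wrist');im,de=r.read_camera('wrist')
cv2.imwrite('pics/w2.png',im[...,::-1]);R=np.array(o['tcp_rot'])
W=cloud(c,de);T=(W-o['tool_pos'])@R
m=(abs(T[...,0])<.07)&(abs(T[...,1])<.03)&(T[...,2]<.03)&(T[...,2]>-.06)
P=T[m];print(len(P))
for a in np.arange(-.06,.03,.01):
    Q=P[(P[:,2]>=a)&(P[:,2]<a+.01)]
    if len(Q):print(round(a,2),len(Q),np.round(1000*np.percentile(Q,[1,50,99],axis=0),1).tolist())
print('delta/.2',R.T@(np.array([.585,-.167,.195])-o['tool_pos'])/.2,o['tool_pos'],np.degrees(np.arctan2(R[1,1],R[0,1])),o['width'],o['finger_force'])
E
```

```text
8938
-0.06 554 [[-0.2, -29.7, -59.9], [11.0, 20.3, -55.1], [12.1, 29.7, -50.1]]
-0.05 509 [[-6.6, -29.7, -49.9], [10.4, 20.3, -45.0], [12.0, 29.6, -40.1]]
-0.04 459 [[-8.4, -29.7, -39.8], [10.3, 20.3, -35.2], [11.9, 29.7, -30.2]]
-0.03 4202 [[-18.1, -22.9, -28.9], [7.0, -0.3, -25.8], [23.5, 21.8, -20.4]]
-0.02 769 [[-10.7, -22.0, -19.9], [22.9, -0.9, -15.3], [23.6, 20.6, -10.1]]
-0.01 666 [[-10.7, -21.9, -9.9], [22.9, -0.9, -5.3], [23.5, 20.6, -0.1]]
0.0 1181 [[-10.6, -29.8, 0.2], [23.6, -0.3, 5.8], [36.4, 29.7, 9.8]]
0.01 429 [[-10.7, -28.1, 10.1], [22.6, -0.3, 14.4], [36.1, 16.9, 19.7]]
0.02 169 [[-10.8, -18.5, 20.1], [22.8, -1.0, 22.0], [23.4, 17.9, 24.3]]
delta/.2 [-2.24944444  0.96231323  0.01654984] [0.47641487 0.31012871 0.19820942] -10.339758013983433 0.042276007156912855 29.986852705478668
```

View pics/w2.png

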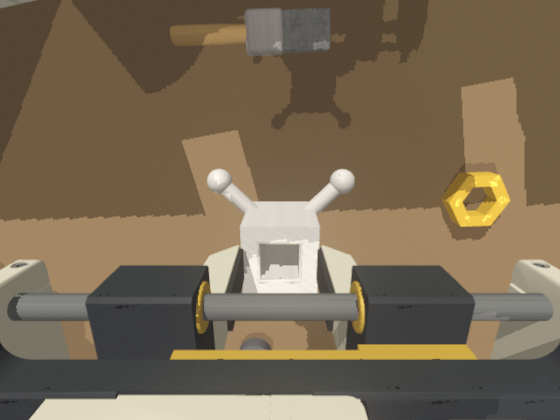

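Wrist view: the handle is gripped with the boss at (281,245), level and square. In tool axes its hole sits at about (+0.9, -0.6) mm. I'm carrying it over the shaft.

Call:
{"method": "send_rows", "body": {"deltas": "1 -.15 .065 0 0 0 0;1 -.22 .094 0 0 0 0;1 -.24 .103 0 0 0 0;1 -.24 .103 0 0 0 0;1 -.24 .103 0 0 0 0;1 -.24 .103 0 0 0 0;1 -.24 .103 0 0 0 0;1 -.24 .103 0 0 0 0;1 -.22 .094 0 0 0 0;1 -.22 .093 0 0 0 0;1 0 0 0 0 0 0;1 0 0 0 0 0 0"}}

```text
time: 9.48
tool_pos: [0.587, -0.1664, 0.1983]
tcp_rot: [[0.178, 0.984, -0.001], [0.984, -0.178, 0.001], [0.001, -0.001, -1.0]]
wrist_force: [0.4, 0.4, -3.1]
width: 0.0422
finger_force: 30.0
```

```bash
python3 - <<'E'
from h import *
o=r.observe();R=np.array(o['tcp_rot'])
print('delta/.2',R.T@(np.array([.5854,-.1673,.12])-o['tool_pos'])/.2,np.degrees(np.arctan2(R[1,1],R[0,1])),o['width'],o['finger_force'],o['wrist_force'],o['moment'])
im,de=r.read_camera('top');W=cloud(cal('top'),de).reshape(-1,3)
piv=np.array([.585,-.1668])+.092*np.array([np.sin(np.radians(7)),-np.cos(np.radians(7))])
P=W[(W[:,2]>.112)&(W[:,2]<.123)];d=P[:,:2]-piv;s=(np.hypot(*d.T)>.04)&(np.hypot(*d.T)<.2)&(d[:,0]<-.02)&(P[:,1]<-.15)
print(piv,s.sum(),'keeper dir',np.degrees(np.arctan2(*np.median(d[s],0)[::-1])), np.hypot(*d[s].T).max())
E
```

```text
delta/.2 [-0.0060698  -0.00653376  0.39165118] -10.242456738959957 0.04223792456055906 29.986984133720398 [ 0.41034189  0.38165868 -3.07557361] [ 0.02298562 -0.07185994  0.00333128]
[ 0.59621198 -0.25811425] 356 keeper dir 163.96006060191078 0.13696793254949877
```

Call:
{"method": "send_rows", "body": {"deltas": "1 -.006 -.0065 .1 0 0 0;1 0 0 .12 0 0 0;1 0 0 .11 0 0 0;1 0 0 .06 0 0 0;1 0 0 0 0 0 0;1 0 0 0 0 0 0"}}

```text
time: 10.28
tool_pos: [0.5865, -0.1676, 0.1219]
tcp_rot: [[0.176, 0.984, 0.002], [0.984, -0.176, -0.001], [-0.0, 0.002, -1.0]]
wrist_force: [0.1, -0.1, -2.1]
width: 0.0419
finger_force: 30.0
```

```bash
python3 - <<'E'
from h import *
o=r.observe();R=np.array(o['tcp_rot'])
print('delta/.2',R.T@(np.array([.5854,-.1673,.077])-o['tool_pos'])/.2,o['wrist_force'],o['moment'])
E
```

```text
delta/.2 [ 0.00075171 -0.00594923  0.22444463] [ 0.14993626 -0.117344   -2.08941768] [-0.0352325  -0.17166045 -0.00563735]
```

Call:
{"method": "send_rows", "body": {"deltas": "1 0 -.005 0 0 0 0;1 0 0 .02 0 0 0;1 0 0 .02 0 0 0;1 0 0 .02 0 0 0;1 0 0 0 0 0 0"}}

```text
time: 10.9
tool_pos: [0.5845, -0.1675, 0.1082]
tcp_rot: [[0.176, 0.984, -0.001], [0.984, -0.176, 0.0], [0.0, -0.001, -1.0]]
wrist_force: [-0.4, -0.9, -3.1]
width: 0.0417
finger_force: 30.0
```

Call:
{"method": "send_rows", "body": {"deltas": "1 0 .003 .03 0 0 0;1 0 0 .03 0 0 0;1 0 0 .03 0 0 0;1 0 0 .03 0 0 0;1 0 0 0 0 0 0"}}

```text
time: 11.52
tool_pos: [0.585, -0.1675, 0.0841]
tcp_rot: [[0.176, 0.984, -0.001], [0.984, -0.176, 0.0], [0.0, -0.001, -1.0]]
wrist_force: [0.2, -0.9, -2.8]
width: 0.0424
finger_force: 30.0
```

Call:
{"method": "send_rows", "body": {"deltas": "1 0 0 .015 0 0 0;1 0 0 .01 0 0 0;1 0 0 .008 0 0 0;1 0 0 .005 0 0 0;1 0 0 0 0 0 0"}}

```text
time: 12.15
tool_pos: [0.5854, -0.1677, 0.0772]
tcp_rot: [[0.176, 0.984, 0.0], [0.984, -0.176, -0.0], [-0.0, 0.0, -1.0]]
wrist_force: [-0.3, -0.2, -2.4]
width: 0.042
finger_force: 30.0
```

Near the shoulder. I'll press until there is contact.

Call:
{"method": "send_rows", "body": {"deltas": "1 0 0 .005 0 0 0;1 0 0 .005 0 0 0;1 0 0 0 0 0 0"}}

```text
time: 12.52
tool_pos: [0.5859, -0.1679, 0.0766]
tcp_rot: [[0.176, 0.984, 0.002], [0.984, -0.176, -0.001], [-0.001, 0.002, -1.0]]
wrist_force: [-1.7, 0.3, 6.3]
width: 0.0424
finger_force: 30.0
```

Call:
{"method": "send_rows", "body": {"deltas": "-1 0 0 0 0 0 0;-1 0 0 0 0 0 0;-1 0 0 0 0 0 0;-1 0 0 0 0 0 0;-1 0 0 -.1 0 0 0;-1 0 0 -.15 0 0 0;-1 0 0 -.2 0 0 0;-1 0 0 -.15 0 0 0;-1 0 0 0 0 0 0;-1 0 0 0 0 0 0"}}

```text
time: 13.78
tool_pos: [0.5849, -0.1674, 0.194]
tcp_rot: [[0.176, 0.984, -0.002], [0.984, -0.176, 0.001], [0.0, -0.002, -1.0]]
wrist_force: [-0.5, 0.4, -0.4]
width: 0.0917
finger_force: 0.0
```

```bash
python3 - <<'E'
from m import *
im=meas((.585,-.167),(.094,.11),.077)
cv2.imwrite('pics/w3.png',im[...,::-1])
im,de=r.read_camera('top');cv2.imwrite('pics/t3.png',im[100:320,250:450,::-1].repeat(3,0).repeat(3,1)[:600,:600])
E
```

```text
1682 [ 585.5 -166.7] [44.9 44. ] 79.7 0.10227403617150349
tool delta mm [  0.77575201   0.74165366 117.02786789]
[ 0.58486267 -0.16739724  0.19402872] -10.14656177535236 [-23.2  28.9  74.   -0.   77.2 -13. ] 13.775 [-0.46929798  0.41068475 -0.38788196] 0.09174961056488118
```

View pics/w3.png

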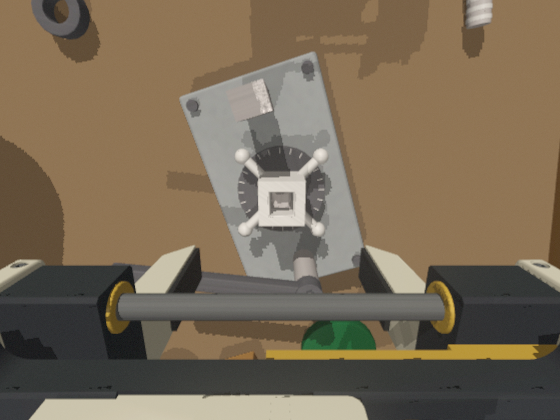

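The handle is home: its top reads 102.3 mm, centred at (585.5, -166.7), and the wrist view shows the shaft inside the hole at (282,200). The keeper is still open at about 67°. Now I'll position shut fingers behind the bar.

Call:
{"method": "send_rows", "body": {"deltas": "1 -.1435 -.1457 0 0 0 0;1 -.1435 -.1457 0 0 0 0;1 -.1435 -.1457 0 0 0 0;1 -.1435 -.1457 0 0 0 0;1 0 0 0 0 0 -.0584;1 0 0 0 0 0 -.0584;1 0 0 0 0 0 -.0584;1 0 0 0 0 0 -.0584;1 0 0 0 0 0 -.0584;1 0 0 0 0 0 -.0584;1 0 0 0 0 0 -.0584;1 0 0 0 0 0 -.0584"}}

```text
time: 15.38
tool_pos: [0.45, -0.2597, 0.194]
tcp_rot: [[-0.963, 0.271, -0.002], [0.271, 0.963, 0.001], [0.002, 0.001, -1.0]]
wrist_force: [-0.5, 0.8, -0.4]
width: 0.0005
finger_force: 0.0
```

Call:
{"method": "send_rows", "body": {"deltas": "1 0 0 0 0 0 0;1 0 0 0 0 0 0;1 0 0 0 0 0 0"}}

```text
time: 15.75
tool_pos: [0.4504, -0.26, 0.195]
tcp_rot: [[-0.96, 0.278, -0.0], [0.278, 0.96, 0.0], [0.0, 0.0, -1.0]]
wrist_force: [0.9, -0.1, -0.0]
width: 0.0002
finger_force: 0.0
```

```bash
python3 - <<'E'
from h import *
o=r.observe();R=np.array(o['tcp_rot']);P=np.array([.5962,-.2581,.113])
print(np.degrees(np.arctan2(R[1,1],R[0,1])),o['width'],o['tool_pos'],'TCP from pivot in tool mm',1000*R.T@(o['tool_pos']-P),o['time'],np.round(o['q'],1))
W=cloud(cal('wrist'),r.read_camera('wrist')[1]);im=r.read_camera('wrist')[0];cv2.imwrite('pics/w4.png',im[...,::-1])
T=((W-P)@R).reshape(-1,3);s=(T[:,2]<0)&(T[:,2]>-.012)&(abs(T[:,1])<.03)&(T[:,0]>.05)&(T[:,0]<.22);Q=T[s]*1000
print(s.sum(),'keeper line y=',np.polyfit(Q[:,0],Q[:,1],1) if s.sum()>5 else '',np.percentile(Q[:,:2],[1,99],axis=0) if s.sum() else '')
E
```

```text
73.83562390417586 0.00022460676337317776 [ 0.45038848 -0.26004449  0.19499653] TCP from pivot in tool mm [139.533185   -42.45574624 -81.95249785] 15.75 [ -38.4   19.5   88.8   -0.    71.7 -112.3]
2191 keeper line y= [ 0.0090402  -0.32276832] [[ 86.32341814  -6.67172302]
 [192.684034     9.37224684]]
```

View pics/w4.png

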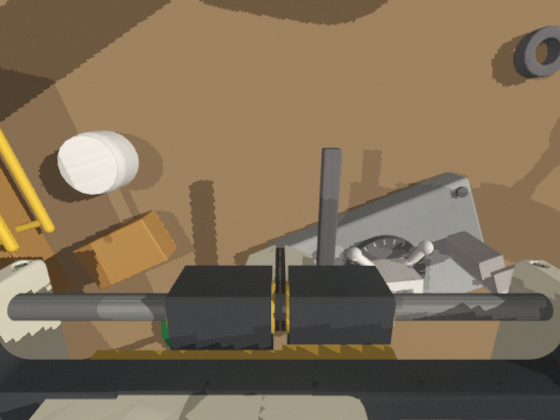

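Wrist view: the bar runs from (331,150) to (327,260), with the shut fingers at (281,255) on its push side. The measured bar line matches my estimate within 1 mm. Lowering and making contact.

Call:
{"method": "send_rows", "body": {"deltas": "1 0 0 .11 0 0 0;1 0 0 .15 0 0 0;1 0 0 .12 0 0 0;1 0 0 .055 0 0 0;1 0 0 0 0 0 0;1 0 .03 0 0 0 0;1 0 .03 0 0 0 0;1 0 .02 0 0 0 0;1 0 0 0 0 0 0"}}

```text
time: 16.98
tool_pos: [0.4551, -0.2444, 0.1085]
tcp_rot: [[-0.961, 0.276, 0.0], [0.276, 0.961, -0.0], [-0.0, -0.0, -1.0]]
wrist_force: [0.3, 0.4, -0.3]
width: 0.0007
finger_force: 0.0
```

Call:
{"method": "send_rows", "body": {"deltas": "1 .0077 .0492 0 0 0 .0222;1 .0077 .0492 0 0 0 .0222;1 .0077 .0492 0 0 0 .0222;1 .0077 .0492 0 0 0 .0222;1 .0077 .0492 0 0 0 .0222;1 .0077 .0492 0 0 0 .0222;1 .0077 .0492 0 0 0 .0222;1 .0077 .0492 0 0 0 .0222;1 .0077 .0492 0 0 0 .0222;1 .0077 .0492 0 0 0 .0222;1 .0077 .0492 0 0 0 .0222;1 0 0 0 0 0 0"}}

```text
time: 18.48
tool_pos: [0.5039, -0.1494, 0.1082]
tcp_rot: [[-0.501, 0.865, 0.0], [0.865, 0.501, -0.0], [-0.0, 0.0, -1.0]]
wrist_force: [-0.6, -0.5, -0.4]
width: 0.0008
finger_force: 0.0
```

```bash
cat > k.py <<'E'
from h import *
o=r.observe();R=np.array(o['tcp_rot']);P=np.array([.5962,-.2581,.113])
print('yaw',np.degrees(np.arctan2(R[1,1],R[0,1])),'TCP from pivot in tool mm',1000*R.T@(o['tool_pos']-P),o['time'],o['wrist_force'])
for n in ['wrist','top','side']:
    T=((cloud(cal(n),r.read_camera(n)[1])-P)@R).reshape(-1,3);s=(T[:,2]<0)&(T[:,2]>-.012)&(abs(T[:,1])<.05)&(T[:,0]>.155)&(T[:,0]<.22);Q=T[s]*1000
    if s.sum()>5: print(n,s.sum(),np.percentile(Q[:,:2],[2,50,98],axis=0).round(1).tolist())
E
python3 k.py
```

```text
yaw 30.07854637599062 TCP from pivot in tool mm [140.34246872 -25.34835449   4.73775779] 18.475 [-0.62886505 -0.47545222 -0.44380234]
```

```bash
python3 - <<'E'
from h import *
P=np.array([.5962,-.2581])
for n in ['top','side','wrist']:
    im,de=r.read_camera(n);W=cloud(cal(n),de).reshape(-1,3);d=W[:,:2]-P;rr=np.hypot(*d.T);a=np.degrees(np.arctan2(d[:,1],d[:,0]))
    s=(W[:,2]>.112)&(W[:,2]<.123)&(rr>.06)&(rr<.21)&(a>85)&(a<175)
    print(n,s.sum(),np.histogram(a[s],bins=range(85,180,6))[0],[int(1000*x) for x in np.percentile(rr[s],[2,98])] if s.sum() else '')
    if n=='side': cv2.imwrite('pics/s5.png',im[100:300,200:420,::-1].repeat(3,0).repeat(3,1))
    
E
```

```text
top 4 [0 2 2 0 0 0 0 0 0 0 0 0 0 0 0] [183, 193]
side 259 [  0  27   5   0   0   0   0   0   0   0   0   0 143  84   0] [101, 197]
wrist 1889 [   0    0   17    0    0    0    0    0    0    0    0    0 1292  580
    0] [152, 192]
```

View pics/s5.png

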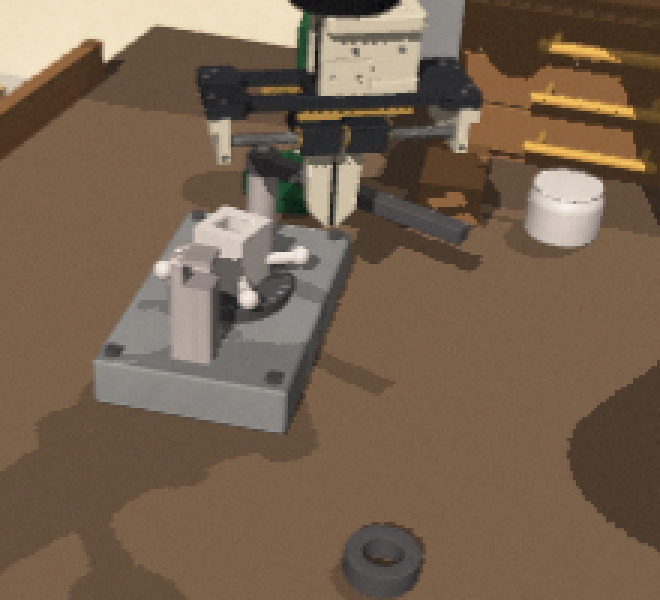

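Side view: the bar is still open, from about (265,160) to (465,235) in the crop, and the fingers at (330,190) appear to be in front of it. So the bar wasn't carried along. I'll measure its angle and height exactly.

```bash
python3 - <<'E'
from h import *
P=np.array([.5962,-.2581])
o=r.observe();print(o['tool_pos'],o['time'],np.round(o['q'],1),o['wrist_force'],o['width'])
for n in ['side','wrist']:
    im,de=r.read_camera(n);W=cloud(cal(n),de).reshape(-1,3);d=W[:,:2]-P;rr=np.hypot(*d.T);a=np.degrees(np.arctan2(d[:,1],d[:,0]))
    s=(W[:,2]>.1)&(W[:,2]<.135)&(rr>.1)&(rr<.21)&(a>120)&(a<185)
    Q=W[s];print(n,s.sum(),np.percentile(a[s],[1,50,99]).round(1),np.percentile(Q[:,2],[2,50,98]).round(4))
    t=rr[s]>.17;print('outer',np.percentile(a[s][t],[1,50,99]).round(1),np.percentile(Q[t,2],[2,50,98]).round(4))
    # fingers near TCP
    e=np.linalg.norm(W-np.array(o['tool_pos']),axis=1)<.05;F=(W[e]-o['tool_pos'])@np.array(o['tcp_rot'])*1000
    for z in range(-45,15,6):
        G=F[(F[:,2]>=z)&(F[:,2]<z+6)&(abs(F[:,1])<25)]
        if len(G): print(' fing z',z,len(G),G.min(0).round(),G.max(0).round())
E
```

```text
[ 0.50343893 -0.14988007  0.1082591 ] 18.775 [-24.9  25.1  95.1  -0.   59.8 -54.9] [-0.62928713 -0.98315281  0.46674719] 0.00018003924869273527
side 316 [130.6 161.4 166.6] [0.1062 0.1168 0.1283]
outer [160.5 161.9 165.6] [0.106  0.1161 0.1209]
 fing z -45 42 [ -1. -19. -45.] [ 15.  15. -39.]
 fing z -39 33 [  0. -18. -39.] [ 13.  15. -34.]
 fing z -33 24 [  6. -15. -33.] [ 13.   8. -27.]
 fing z -27 9 [  8. -11. -27.] [ 10.   3. -23.]
wrist 2156 [130.6 161.3 165.5] [0.1088 0.12   0.1219]
outer [160.4 161.6 165.4] [0.1088 0.1201 0.1217]
 fing z -45 365 [  9. -17. -45.] [ 13.  17. -39.]
 fing z -39 287 [  9. -17. -39.] [ 12.  17. -33.]
 fing z -33 161 [  9. -12. -33.] [ 12.  13. -27.]
 fing z -27 41 [  9.  -6. -27.] [ 12.   6. -24.]
```

```bash
python3 - <<'E'
from h import *
o=r.observe();R=np.array(o['tcp_rot']);p=np.array(o['tool_pos'])
K,d,Rc,t=cal('side')
pts=np.array([p,p-R[:,2]*.019,p-R[:,2]*.03]);uv=cv2.projectPoints(pts,Rc,t,K,d)[0].reshape(-1,2);print(uv, 'crop',(uv-[200,100])*3)
im,de=r.read_camera('side');W=cloud((K,d,Rc,t),de)
u,v=uv[0].round().astype(int)
for k in range(-14,6,2): print(k,im[v+k,u],de[v+k,u].round(3),W[v+k,u].round(3),im[v+k,u-3],im[v+k,u+3])
print('expected depth',(Rc@p+t)[2])
E
```

```text
[[307.71975637 181.74417194]
 [308.18620673 174.30495659]
 [308.46127739 169.92085094]] crop [[323.15926912 245.23251583]
 [324.5586202  222.91486976]
 [325.38383216 209.76255282]]
-14 [208 193 168] 0.918 [ 0.501 -0.138  0.149] [207 192 167] [104  98  84]
-12 [207 193 167] 0.92 [ 0.501 -0.138  0.144] [208 193 168] [121 111  97]
-10 [194 181 158] 0.923 [ 0.501 -0.138  0.14 ] [168 152 130] [131 122 107]
-8 [195 180 157] 0.925 [ 0.5   -0.138  0.135] [74 59 45] [134 124 108]
-6 [123 102  85] 1.197 [ 0.57  -0.365 -0.   ] [126 121 112] [92 84 77]
-4 [133 129 125] 1.105 [ 0.545 -0.284  0.04 ] [142 140 136] [82 75 77]
-2 [142 139 134] 1.097 [ 0.541 -0.275  0.04 ] [141 137 134] [124 121 118]
0 [142 138 135] 1.09 [ 0.539 -0.267  0.039] [142 137 133] [138 136 130]
2 [139 136 132] 1.081 [ 0.535 -0.256  0.039] [143 138 135] [142 138 135]
4 [141 136 133] 1.075 [ 0.533 -0.249  0.037] [88 84 82] [142 139 134]
expected depth 0.9503420423001775
```

The geometry explains the miss. The shut fingertips really end about 22 mm behind the reported TCP, at z ≈ 0.131, so they passed over the bar (top at 0.120). I'll raise, swing back, and come down 25 mm lower.

Call:
{"method": "send_rows", "body": {"deltas": "1 0 0 -.15 0 0 0;1 -.0341 -.1195 0 0 0 -.0556;1 -.0341 -.1195 0 0 0 -.0556;1 -.0341 -.1195 0 0 0 -.0556;1 -.0341 -.1195 0 0 0 -.0556;1 -.0111 -.0485 0 0 0 -.0222;1 0 -.12 0 0 0 0;1 0 0 0 0 0 0;1 0 0 0 0 0 0"}}

```text
time: 20.05
tool_pos: [0.4484, -0.2673, 0.1381]
tcp_rot: [[-0.961, 0.276, -0.0], [0.276, 0.961, 0.0], [0.0, 0.0, -1.0]]
wrist_force: [0.6, -0.2, 0.0]
width: 0.0005
finger_force: 0.0
```

```bash
cat > k.py <<'E'
from h import *
P=np.array([.5962,-.2581])
o=r.observe();R=np.array(o['tcp_rot']);p=np.array(o['tool_pos']);print(p,'yaw',np.degrees(np.arctan2(R[1,1],R[0,1])),'pivot frame mm',1000*R.T@(p-np.r_[P,.113]),o['time'],o['wrist_force'])
for n in ['wrist','side','top']:
    im,de=r.read_camera(n);W=cloud(cal(n),de).reshape(-1,3);d=W[:,:2]-P;rr=np.hypot(*d.T);a=np.degrees(np.arctan2(d[:,1],d[:,0]))
    s=(W[:,2]>.115)&(W[:,2]<.1235)&(rr>.165)&(rr<.205)&(a>85)&(a<185)
    if s.sum()>3: print(n,s.sum(),'bar tip angles',np.percentile(a[s],[2,50,98]).round(1))
    F=(W-p)@R*1000;F=F[(abs(F[:,0])<16)&(abs(F[:,1])<20)&(F[:,2]<10)&(F[:,2]>-60)]
    if len(F): print(n,'finger lowest tool z',np.percentile(F[:,2],99).round(1))
E
python3 k.py
```

```text
[ 0.44837537 -0.26731033  0.13814793] yaw 74.00344044888656 pivot frame mm [139.56805636 -49.58132421 -25.1360159 ] 20.05 [ 0.64745007 -0.21028801  0.03228116]
wrist 1057 bar tip angles [160.8 163.4 165.8]
wrist finger lowest tool z -25.4
side 89 bar tip angles [ 92.5 161.5 165.9]
side finger lowest tool z -23.7
top 79 bar tip angles [ 94.  163.  165.8]
```

Call:
{"method": "send_rows", "body": {"deltas": "1 0 0 .1 0 0 0;1 0 0 .12 0 0 0;1 0 0 .065 0 0 0;1 0 0 .03 0 0 0;1 0 .05 0 0 0 0;1 0 .043 0 0 0 0;1 0 .02 0 0 0 0;1 .0077 .0492 0 0 0 .0222;1 .0077 .0492 0 0 0 .0222;1 .0077 .0492 0 0 0 .0222;1 0 0 0 0 0 0"}}

```text
time: 21.58
tool_pos: [0.4607, -0.2163, 0.0756]
tcp_rot: [[-0.884, 0.467, 0.001], [0.467, 0.884, -0.0], [-0.001, -0.0, -1.0]]
wrist_force: [-0.5, -0.9, -0.7]
width: 0.0003
finger_force: 0.0
```

```bash
python3 k.py
```

```text
[ 0.46068748 -0.21629051  0.07561233] yaw 62.1377095428644 pivot frame mm [139.36792141 -26.36369677  37.29681875] 21.575 [-0.497183   -0.92092246 -0.73303824]
wrist 2009 bar tip angles [149.8 152.4 154.7]
wrist finger lowest tool z -25.5
side 94 bar tip angles [ 92.7 150.4 154.5]
side finger lowest tool z -28.7
top 65 bar tip angles [ 92.3 150.9 152.6]
```

The bar follows now (152.4°, as commanded). Continuing the arc.

Call:
{"method": "send_rows", "body": {"deltas": "1 .0077 .0492 0 0 0 .0222;1 .0077 .0492 0 0 0 .0222;1 .0077 .0492 0 0 0 .0222;1 .0077 .0492 0 0 0 .0222;1 .0077 .0492 0 0 0 .0222;1 .0077 .0492 0 0 0 .0222;1 .0077 .0492 0 0 0 .0222;1 .0077 .0492 0 0 0 .0222;1 .0077 .0492 0 0 0 .0222;1 .0077 .0492 0 0 0 .0222;1 .0077 .0492 0 0 0 .0222;1 0 0 0 0 0 0"}}

```text
time: 23.22
tool_pos: [0.5281, -0.1339, 0.0752]
tcp_rot: [[-0.312, 0.95, 0.0], [0.95, 0.312, -0.0], [-0.0, 0.0, -1.0]]
wrist_force: [0.0, -0.2, 0.2]
width: 0.0001
finger_force: 0.0
```

```bash
python3 k.py
```

```text
[ 0.52806635 -0.13388951  0.07516698] yaw 18.17182682385493 pivot frame mm [139.27588359 -26.00563937  37.78506359] 23.225 [ 0.02015933 -0.2097547   0.18983337]
wrist 2196 bar tip angles [ 94.4 108.3 110.9]
wrist finger lowest tool z -25.5
side 94 bar tip angles [ 92.4 107.6 111.3]
side finger lowest tool z -23.1
```

Call:
{"method": "send_rows", "body": {"deltas": "1 .0077 .0492 0 0 0 .0222;1 .0077 .0492 0 0 0 .0222;1 .0023 .0122 0 0 0 .0056;1 .0023 .0122 0 0 0 .0056;1 .0023 .0122 0 0 0 .0056;1 0 0 0 0 0 0"}}

```text
time: 24.12
tool_pos: [0.5529, -0.1229, 0.0752]
tcp_rot: [[-0.123, 0.992, 0.0], [0.992, 0.123, -0.0], [-0.0, 0.0, -1.0]]
wrist_force: [-0.5, -0.2, 0.7]
width: 0.0005
finger_force: 0.0
```

Call:
{"method": "send_rows", "body": {"deltas": "1 0 .01 0 0 0 0;1 0 0 0 0 0 0"}}

```text
time: 24.38
tool_pos: [0.5547, -0.1225, 0.0752]
tcp_rot: [[-0.123, 0.992, -0.0], [0.992, 0.123, -0.0], [-0.0, -0.0, -1.0]]
wrist_force: [-1.7, 0.3, 1.4]
width: 0.0003
finger_force: 0.4
```

Call:
{"method": "send_rows", "body": {"deltas": "1 0 .005 0 0 0 0;1 0 .005 0 0 0 0;1 0 0 0 0 0 0;1 0 0 0 0 0 0"}}

```text
time: 24.88
tool_pos: [0.5548, -0.1225, 0.0752]
tcp_rot: [[-0.123, 0.992, -0.004], [0.992, 0.123, 0.0], [0.001, -0.004, -1.0]]
wrist_force: [-7.8, -1.1, 5.0]
width: 0.0006
finger_force: 4.4
```

```bash
python3 k.py
```

```text
[ 0.55480769 -0.12246593  0.0751728 ] yaw 7.07278471691524 pivot frame mm [139.67746611 -24.22525645  38.00216377] 24.875 [-7.79910196 -1.06762794  5.00424121]
wrist 507 bar tip angles [92.1 96.7 99.6]
wrist finger lowest tool z 8.7
side 39 bar tip angles [ 92.5  96.4 101.1]
side finger lowest tool z 8.7
```

The stop is firm (8 N) and the bar is at about 97°, which is the head's +y, so it's closed. Backing straight off, then up.

Call:
{"method": "send_rows", "body": {"deltas": "1 0 -.03 0 0 0 0;1 0 -.08 0 0 0 0;1 0 -.15 0 0 0 0;1 0 -.15 0 0 0 0;1 0 0 -.25 0 0 0;1 0 0 -.25 0 0 0;1 0 -.25 -.2 0 0 0;1 0 -.2 0 0 0 0;1 0 0 0 0 0 0;1 0 0 0 0 0 0"}}

```text
time: 26.28
tool_pos: [0.388, -0.1435, 0.2145]
tcp_rot: [[-0.123, 0.992, 0.002], [0.992, 0.123, -0.001], [-0.001, 0.002, -1.0]]
wrist_force: [0.1, 0.6, 0.3]
width: 0.0007
finger_force: 0.0
```

```bash
python3 k.py; python3 - <<'E'
from h import *
im,de=r.read_camera('side');im2,_=r.read_camera('top')
a=cv2.resize(im[120:260,210:370],None,fx=2.4,fy=2.4);b=cv2.resize(im2[130:270,250:410],None,fx=2.4,fy=2.4)
cv2.imwrite('pics/f.png',np.hstack([a,b])[...,::-1])
E
```

```text
[ 0.38796677 -0.14354001  0.21449909] yaw 7.03994594790635 pivot frame mm [ 139.14099146 -192.46926269 -101.89457286] 26.275 [0.07543793 0.64927844 0.32822273]
wrist 252 bar tip angles [ 93.   98.1 100.6]
wrist finger lowest tool z -25.2
side 41 bar tip angles [ 92.5  95.7 101.1]
side finger lowest tool z -23.7
top 44 bar tip angles [92.  97.1 99.8]
```

View pics/f.png

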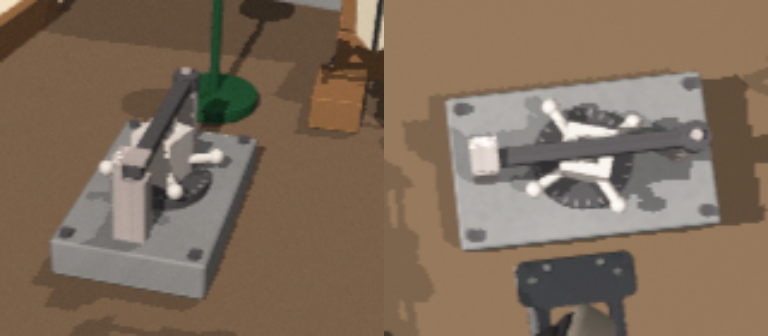

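Both views show the bar running from the pivot, over the handle and into the catch slot (side crop about (130,160), top crop about (490,155)). The handle is seated beneath it and the robot is clear.

```bash
python3 -c "
from workcell import r
print(r.sign_off())"
```

```text
the job is handed in; nothing more can be done
None
```

The handle is fully down on the shaft and released, the keeper bar is closed in its catch, the lock nut, collar and magnifier were not touched, and the job is handed in at about 26 s; my first keeper push passed over the bar without moving it, so I repeated it lower.

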